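# Load a glass blank into an engraving holder under its spring clip

## Robot

A 7-joint arm with a two-finger parallel gripper is mounted at the origin on the work surface. World frame = base frame: x ahead of the robot, y to its left, z up, the work surface at z = 0. Lengths are in mm, angles in rad, forces in N, time in s.
With the tool pointing down it reaches from about 400 to 875 mm from the base axis. Payload 4.4 kg.
Tool frame: the origin (TCP) lies on the centre line of the jaws, within the pads' length; the fingertips stand 8 mm ahead of it and the grasp point (between the pads) lies 11 mm behind it; x points along the fingers, z is the direction in which the jaws open and shut, and the axes are right-handed (so a half turn about x gives the same grasp; the last joint's range is limited). The gripper opens to 85 mm and grips with 20 to 120 N. Pads are 22 mm wide; open, the fingers measure 114 mm over their backs; the gripper's body (76 mm by 85 mm) begins 54 mm behind the grasp point. The pads swing forward as they close: fully open they stand 13 mm farther back than shut.
Start: joints at [-1.391, 0.628, 0.038, 1.517, -0.027, 0.996, -0.02], TCP at [158.141, 630.483, 239.313] pointing down, gripper open.
Joint ranges: [-3.06, 3.06], [-0.37, 2.12], [-1.25, 1.32], [0.18, 2.47], [-1.1, 4.24], [0.23, 1.98], [-2.94, 2.94]. Speed limits (rad/s): [2.57, 2.57, 3.14, 3.14, 3.14, 3.14, 3.14].

## Interface

Orientations are given as [roll, pitch, yaw] about the fixed x, y, z axes, in that order (R = Rz(yaw) Ry(pitch) Rx(roll)).
In Python, from cell import ctrl, get_image, camera_params gives the robot as it stands. The module is installed in compiled form; this text tells all that it offers.
- The arm moves only by the shell command python3 -m handwheel 'ROWS'. ROWS is text: rows parted by semicolons, each of 7 numbers parted by spaces: the opening, from -1 (shut) to 1 (fully open), then the shift along the tool's x, y, z in mm, then the turn, a rotation vector about the tool's x, y, z in rad. In form: grip x y z wx wy wz; .... A call has 1 to 10 rows; each row shifts and turns the pose as measured when the row begins, along the tool's axes as they then stand; what a row does not reach is not made up. A row lasts 1/10 s, in which the tool goes at most 50 mm and 8.59 degrees, less where a joint would pass 70% of its speed; a pose out of reach is approached as far as the arm can. A call with a gripper value outside its range is refused whole. The fingers move at their own pace and stop on an object; the grip force is fixed at half the most. Time passes only in rows, so rows that do not move let the fingers close. It gives the time, the measured TCP pose, the force and the opening at its end, in the units of the state.
- ctrl.read_state(): the state, without advancing time (a new reading comes with each control period).
- get_image(name): name is "side" or "top" or "wrist"; returns the picture (384x512x3 uint8, blue, green, red); there is no depth.
- camera_params(name): a dict with "fx", "fy", "cx", "cy" (pixels), "eye" and "orientation" of the camera in the world. Camera axes: x right, y up, looking along -z (the intrinsics and any distortion apply to the point x, -y, -z); pixel columns grow to the right and rows downward; lengths in mm; the calibration is good to about 2 mm. A picture is of the moment at which its call begins: read the wrist's pose just before it. camera_params takes no time and is no camera call; for the wrist camera it gives the pose at the moment of the call.
- ctrl.finish_job(): hands the job in, once; it reports no verdict.
The state is a dict: "clock": time; "qpos": joint angles; "qd": joint speeds; "tau": joint torques, N m; "eef_pos": TCP position; "tool_rot": TCP orientation; "force": force on the tool from outside, world axes, zero at the start; "torque": the same for the moment, N m; "width": finger opening in mm.
Only numpy, scipy, OpenCV 4.12 (cv2) and the standard library are available. Lean on these libraries where they do the work, as an engineer would, in place of code of your own. Each camera call takes 0.05 s, during which the arm holds its last target.

## Task

Two engraving holders are screwed to the bench; one is already loaded, and in the other the small slab of white glass still lies on the plate just in front of the clip. With one fingertip press and hold down the tail of that clip so that its nose lifts, and meanwhile with the other fingertip gently push the glass along the plate beneath the nose until it sits flat against the stop; then let the clip close on the glass and take the hand away. Slide the glass, never lift or tip it, and leave the loaded holder and the things lying about as they are.

Things in the scene. Friction and masses are not known exactly. Their poses are not given: they have to be found in the camera images.
- holder: The holder to load, screwed to the table. Origin on the table under the clip's pivot pin; +x runs from the pin to the plate's open end, z up. Steel plate 8 mm thick, x -14..100, y -36..36. Two clevis ears carry the pin: |y| 17..22, x -8..6, top z 22. Cap screws 4 high near the plate's corners (x -6 and 92, |y| about 29).
- clip (a joint): Angle (rad) of its spring clip, a rocker on the pin (along y, z=13 mm); grows as the tail is pressed down. 0 released, nose too low for the glass to enter; 0.32 nose resting on the glass; above 0.40 nose clear of it; 0.57 tail level; 0.74 hard stop. A spring closes it with 0.2 N m/rad x (value + 0.35 rad): about 6 N at 30 mm from the pin when level.
- clip_tail (a point): Top face of the clip's tail, on its centre line, 30 mm from the pin. The tail is a grooved steel strip 26 wide, 3 thick, reaching 46 mm from the pin towards the holder's -x, past the plate's end, nothing beneath it. Released it slopes up away from the pin by 0.57 rad; pressed level its top is 14.5 mm above the table, about half the height of the glass on its plate.
- clip_nose (a point): Axis of the clip's nose, a rubber-sleeved roll 30 wide (y), 6 mm in diameter, on the other side of the pin from the tail, carried over the stop by a raised strap. It rests on seated glass 18 mm from the pin; released its front is 24 mm from the pin. With the tail level the clip's highest point is about 33 mm above the table.
- holder_stop (a point): Foot of the stop's face in the holder to load: on the plate's top (8 mm above the table), 8 mm from the pin, at mid width; axes as the holder's. The stop is a low wall across the plate, 56 wide, 4 thick, 10 high; the glass must sit against this +x face.
- glass: The blank to load: white opal glass 30 (x) x 60 (y) x 14 (z) mm, about 63 g, origin at the centre of its underside. It starts on the plate, its 60 mm side within 0.07 rad of parallel to the stop, its near face 26 to 31 mm from the pin, up to 7 mm in front of the released nose. Seated, its origin is 15 mm from the stop's face.
- holder_b: The neighbouring holder, already loaded, to be left alone; identical: same origin, axes and sizes.
- clip_b (a joint): Rocker angle of the neighbour's clip, as for clip; about 0.32, resting on its glass.
- glass_b: The glass held in the neighbouring holder; same size as glass, origin at the centre of its underside.
- offcut_long: Bystander: green slab-glass offcut, 70 x 40 x 24 mm; origin at the centre of its underside.
- offcut_wedge: Bystander: dark red slab-glass offcut, 50 x 36 x 24 mm; origin at the centre of its underside.
- offcut_short: Bystander: yellow slab-glass offcut, 42 x 40 x 24 mm; origin at the centre of its underside.
- bur_block: Bystander: wooden block 54 x 32 x 24 with small engraving burs standing in it, 46 high in all, mm; origin at the centre of its underside.
- grit_jar: Bystander: closed jar, diameter 52, height 65 mm; origin at the centre of its underside.
- bottle: Bystander: clear bottle, diameter 60, height 160 mm; origin at the centre of its underside.
- marker: Bystander: square white marking pencil, 165 long, 11 thick, lying along its x, mm; origin at the centre of its underside.
- brush: Bystander: bench brush lying along its x, handle to -x, about 200 mm long; origin on its underside.
Things that resemble listed ones, but are neither listed nor needed, are in the scene too. Leave any orange or red look-alike of the glass alone.

How it is judged:
By the outcome, as a careful person would: the job done as asked, in the order asked, and still so for the second after the job is handed in, with the robot touching nothing.
It also fails if it takes over 42 s, if anything falls off the work surface, if the arm or the gripper's body presses on something with over 40 N, if the wrist force passes 120 N, or if a joint passes its speed limit or range.

## Working session

There is one attempt and no reset: what is moved stays moved. The work goes in short steps, Python scripts to look and compute and a shell command to move; the robot and the scene stay as the last step left them, time stands still between calls to the robot, and variables do not carry over. Pictures are saved under pics/ and viewed, and the job is handed in when it is done.

```bash
mkdir -p pics; cat > h.py <<'E'
import numpy as np, cv2
from cell import ctrl,get_image,camera_params
from scipy.spatial.transform import Rotation as R
def st():
    s=ctrl.read_state(); return s
E
python3 - <<'E'
from h import *
s=st(); print(s)
for n in("side","top","wrist"):
    print(n,camera_params(n)); cv2.imwrite(f"pics/{n}0.png",get_image(n))
E
```

```text
{'clock': 0.0, 'qpos': array([-1.39077279,  0.62934153,  0.03840779,  1.51837274, -0.02703125,
        0.99626653, -0.01999346]), 'qd': array([-6.72985382e-04,  4.30716401e-05, -4.43446301e-04,  1.53634893e-03,
        1.39422269e-03, -9.46070593e-04,  3.72849042e-04]), 'tau': array([-1.59402844e-04, -5.63401330e+01,  1.22625522e+00, -1.93434638e+01,
        1.09899830e-02,  1.08120116e-02, -3.22225937e-06]), 'eef_pos': array([157.97801254, 629.88936073, 238.38988462]), 'tool_rot': array([ 3.12989561,  1.56892436, -1.82829984]), 'force': array([0.40460771, 0.17750265, 0.27391798]), 'torque': array([ 0.02391722, -0.03686067, -0.01551265]), 'width': 85.15284666653608}
side {'fx': 399.2947723993575, 'fy': 399.2947723993575, 'cx': 255.86121326867672, 'cy': 187.8969709473951, 'eye': array([255.45537817, 528.48024373, 725.5996168 ]), 'orientation': array([ 0.76167953,  0.00608325, -2.63736689])}
top {'fx': 419.155442792809, 'fy': 419.155442792809, 'cx': 255.81863738022034, 'cy': 186.09412801081228, 'eye': array([342.3072616 , -11.71588804, 983.59229693]), 'orientation': array([ 2.08113808e-01,  9.68240704e-04, -1.66838660e+00])}
wrist {'fx': 277.6495919030874, 'fy': 277.6495919030874, 'cx': 257.98745414623113, 'cy': 192.96302853885356, 'eye': array([ 74.47148598, 651.34777865, 372.35174306]), 'orientation': array([-0.33570744,  0.00238654,  1.3250206 ])}
```

View pics/side0.png

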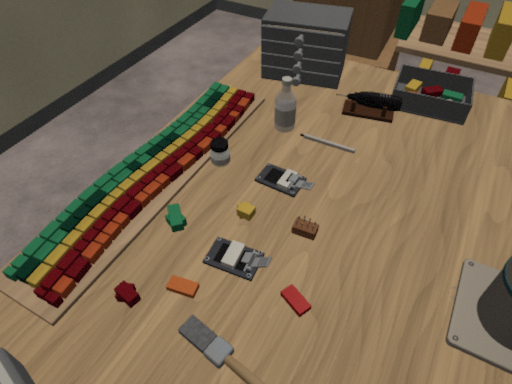

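View pics/top0.png

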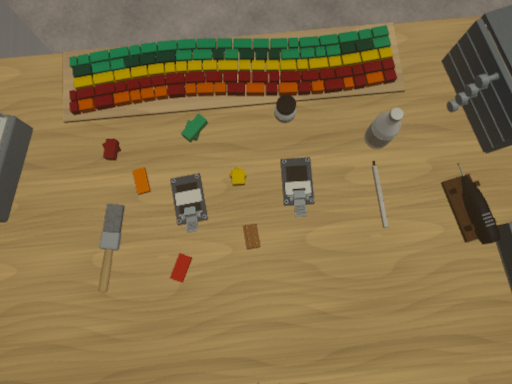

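View pics/wrist0.png

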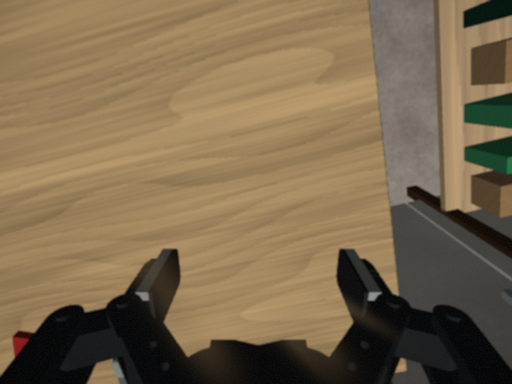

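```bash
python3 - <<'E'
import cv2,numpy as np
t=cv2.imread('pics/top0.png');s=cv2.imread('pics/side0.png')
a=cv2.resize(t[165:245,160:220],None,fx=6,fy=6,interpolation=cv2.INTER_CUBIC)[:480]
b=cv2.resize(t[145:225,268:328],None,fx=6,fy=6,interpolation=cv2.INTER_CUBIC)
cv2.imwrite('pics/c1.png',np.hstack([a,b]))
a=cv2.resize(s[225:290,195:280],None,fx=4.5,fy=4.5,interpolation=cv2.INTER_CUBIC)
b=cv2.resize(s[150:215,245:330],None,fx=4.5,fy=4.5,interpolation=cv2.INTER_CUBIC)
cv2.imwrite('pics/c2.png',np.hstack([a,b]))
E
```

```text
(no output)
```

View pics/c1.png

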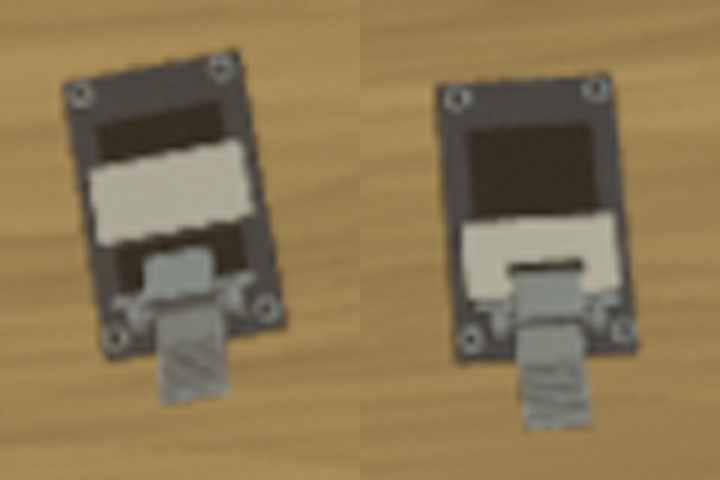

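View pics/c2.png

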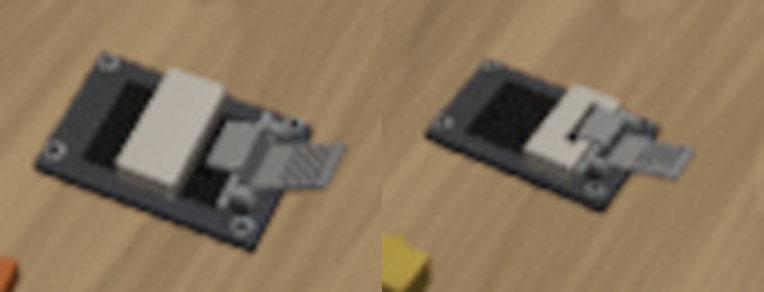

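```bash
cat >> h.py <<'E'
def ray(cam,u,v):
    p=camera_params(cam) if isinstance(cam,str) else cam
    d=np.array([(u-p['cx'])/p['fx'],-(v-p['cy'])/p['fy'],-1.])
    return p['eye'],R.from_euler('xyz',p['orientation']).as_matrix()@d
def onz(cam,u,v,z):
    e,d=ray(cam,u,v); return e+d*(z-e[2])/d[2]
def proj(cam,P):
    p=camera_params(cam) if isinstance(cam,str) else cam
    q=R.from_euler('xyz',p['orientation']).as_matrix().T@(np.asarray(P,float)-p['eye'])
    return np.array([p['cx']-p['fx']*q[0]/q[2],p['cy']+p['fy']*q[1]/q[2]])
def tool(s): return R.from_euler('xyz',s['tool_rot']).as_matrix()
E
python3 - <<'E'
from h import *
np.set_printoptions(precision=3,suppress=True)
s=st(); print(tool(s))
for n,c in dict(tl=(63,87),tr=(237,50),br=(287,325),bl=(107,360)).items():
    print(n,onz('top',160+c[0]/6-.4,165+c[1]/6-.4,8))
# side crop corners /4.5 + (195,225)
for n,c in dict(a=(103,52),b=(37,165),c=(258,245),d=(315,130)).items():
    print(n,onz('side',195+c[0]/4.5-.4,225+c[1]/4.5-.4,8))
p=camera_params('wrist'); T=tool(s)
print('cam in tool',T.T@(p['eye']-s['eef_pos']), T.T@R.from_euler('xyz',p['orientation']).as_matrix())
E
```

```text
[[-0.    -0.97   0.243]
 [-0.001  0.243  0.97 ]
 [-1.    -0.    -0.001]]
tl [584.408 171.184   8.   ]
tr [592.763 101.207   8.   ]
br [480.706  89.475   8.   ]
bl [473.882 160.178   8.   ]
a [593.224 102.389   8.   ]
b [584.845 172.791   8.   ]
c [472.836 160.151   8.   ]
d [479.427  92.794   8.   ]
cam in tool [-133.891   86.222    0.21 ] [[ 0.001  0.329 -0.944]
 [ 0.     0.944  0.329]
 [ 1.    -0.     0.001]]
```

The holder to load is the left one in the top view, at (190,198): its glass lies free in front of the nose. The one at (297,182) has its nose on the glass, so it is the loaded one and I leave it alone. The enlarged crop confirms this. I'll rotate in place first.

```bash
python3 -m handwheel '1 0 0 0 0.122 0 0;1 0 0 0 0.122 0 0;1 0 0 0 0.122 0 0;1 0 0 0 0.122 0 0;1 0 0 0 0.122 0 0;1 0 0 0 0.122 0 0;1 0 0 0 0.122 0 0;1 0 0 0 0.122 0 0;1 0 0 0 0.122 0 0;1 0 0 0 0.122 0 0'
python3 -c "
from h import *
s=st();T=tool(s);print(T.round(3),s['qpos'].round(2));print((T.T@(np.array([510,129,240])-s['eef_pos'])).round(1))"
```

```text
clock: 1.15
eef_pos: [157.0, 627.4, 234.6]
tool_rot: [-1.981, 1.561, -1.925]
force: [-0.1, -0.6, -0.2]
width: 85.2
[[-0.003 -0.056  0.998]
 [-0.009  0.998  0.056]
 [-1.    -0.009 -0.004]] [-1.59  0.66  0.39  1.53 -0.28  1.02 -1.07]
[  -2.1 -517.4  324.5]
```

```bash
python3 -m handwheel '1 -1 -40 25 0 0 0;1 -1 -40 25 0 0 0;1 -1 -40 25 0 0 0;1 -1 -40 25 0 0 0;1 -1 -40 25 0 0 0;1 -1 -40 25 0 0 0;1 -1 -40 25 0 0 0;1 -1 -40 25 0 0 0;1 -1 -40 25 0 0 0;1 -1 -40 25 0 0 0'
python3 -c "
from h import *
s=st();T=tool(s);print(T.round(3),s['qpos'].round(2));print((T.T@(np.array([510,129,240])-s['eef_pos'])).round(1))"
```

```text
clock: 2.15
eef_pos: [431.9, 236.7, 243.1]
tool_rot: [-2.313, 1.561, -2.24]
force: [0.9, 1.6, 0.2]
width: 85.5
[[-0.006 -0.073  0.997]
 [-0.008  0.997  0.073]
 [-1.    -0.007 -0.007]] [-0.86  0.43  0.42  1.94 -0.23  0.82 -0.24]
[   3.4 -113.1   70.1]
```

```bash
python3 -m handwheel '1 0 -28 17.5 0.01 0 0;1 0 -28 17.5 0.01 0 0;1 0 -28 17.5 -0 0 0;1 0 -28 17.5 0 0 0;1 30 0 0 0 0 0;1 30 0 0 0 0 0;1 30 0 0 0 0 0;1 30 0 0 0 0 0;1 0 0 0 0 0 0;1 0 0 0 0 0 0'
python3 - <<'E'
from h import *
s=st();p=camera_params('wrist');im=get_image('wrist')
T=tool(s);print(T.round(3),s['eef_pos'].round(1),s['force'].round(1))
np.save('w1.npy',p,allow_pickle=True); cv2.imwrite('pics/w1.png',im)
cv2.imwrite('pics/w1b.png',cv2.resize(im,(800,600),interpolation=cv2.INTER_CUBIC))
E
```

```text
clock: 3.15
eef_pos: [516.8, 112.7, 121.4]
tool_rot: [-1.528, 1.56, -1.492]
force: [0.0, 0.2, -0.0]
width: 85.4
[[ 0.001 -0.036  0.999]
 [-0.01   0.999  0.036]
 [-1.    -0.01   0.   ]] [516.8 112.7 121.4] [ 0.   0.2 -0. ]
```

View pics/w1b.png

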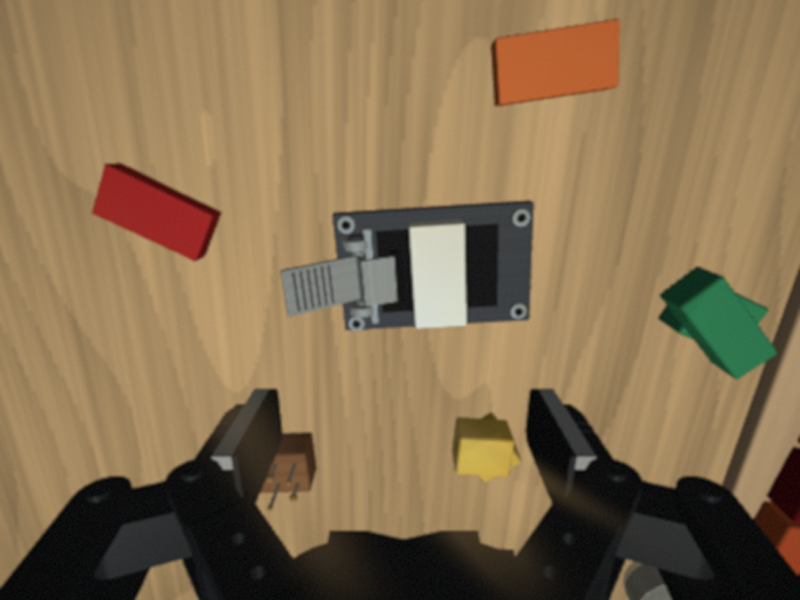

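The wrist view shows the holder at about (430,265): white glass at (438,275), tail to the left and the open end to the right. Next a zoom to measure the corners.

```bash
python3 - <<'E'
from h import *
im=cv2.imread('pics/w1.png')
cv2.imwrite('pics/w1c.png',cv2.resize(im[120:220,175:350],None,fx=4.5,fy=4.5,interpolation=cv2.INTER_CUBIC))
g=im.min(2); m=(g>165).astype(np.uint8)
cs,_=cv2.findContours(m,0,1)
for c in cs:
    if cv2.contourArea(c)>200:
        r=cv2.minAreaRect(c);print(r,cv2.boxPoints(r).round(1).tolist())
        print(cv2.approxPolyDP(c,4,True).tolist())
E
```

```text
((280.08526611328125, 176.581298828125), (64.71974182128906, 33.32388687133789), 88.63607025146484) [[262.70001220703125, 144.60000610351562], [296.0, 143.8000030517578], [297.5, 208.5], [264.20001220703125, 209.3000030517578]]
[[[295, 144]], [[263, 146]], [[267, 209]], [[297, 207]]]
```

View pics/w1c.png

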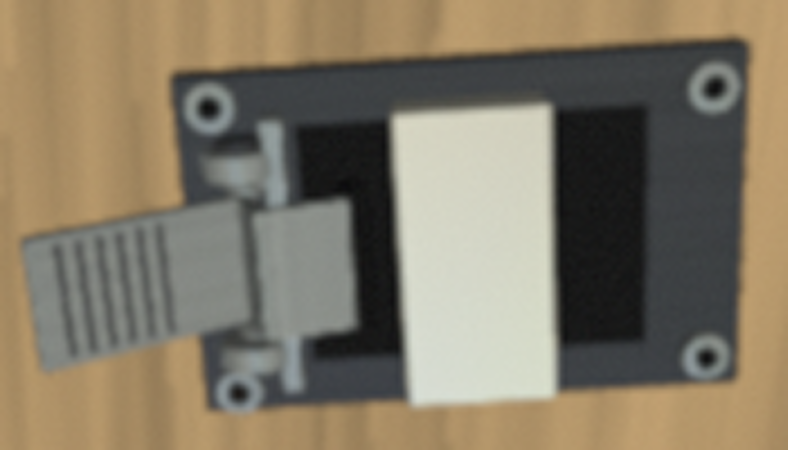

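```bash
cat > fit.py <<'E'
from h import *
np.set_printoptions(precision=2,suppress=True)
from scipy.optimize import least_squares
def rigid(Q,P): # Q local ->P world 2D
    q=Q-Q.mean(0);p=P-P.mean(0)
    a=np.arctan2((q[:,0]*p[:,1]-q[:,1]*p[:,0]).sum(),(q*p).sum())
    M=np.array([[np.cos(a),-np.sin(a)],[np.sin(a),np.cos(a)]])
    t=P.mean(0)-M@Q.mean(0); return a,t,P-(Q@M.T+t)
E
python3 - <<'E'
from fit import *
p=np.load('w1.npy',allow_pickle=True).item()
f=lambda c:(175+c[0]/4.5-.4,120+c[1]/4.5-.4)
S=[onz(p,*f(c),12)[:2] for c in [(208,108),(714,88),(706,357),(240,392)]]
Q=[(-6,29),(92,29),(92,-29),(-6,-29)]
C=[onz(p,*f(c),8)[:2] for c in [(176,76),(746,42),(734,380),(208,408)]]
QC=[(-14,36),(100,36),(100,-36),(-14,-36)]
print(rigid(np.array(Q,float),np.array(S)))
print(rigid(np.array(QC,float),np.array(C)))
a,t,e=rigid(np.array(Q+QC,float),np.array(S+C));print(a,t)
G=[onz(p,*f(c),22)[:2] for c in [(391,112),(551,103),(556,396),(411,405)]]
M=np.array([[np.cos(a),-np.sin(a)],[np.sin(a),np.cos(a)]])
print((np.array(G)-t)@M)
s=st();T=tool(s)
# also top corners
S=np.array([[584.4,171.2],[592.8,101.2],[480.7,89.5],[473.9,160.2]]);print(rigid(np.array([(100,36),(100,-36),(-14,-36),(-14,36)],float),S))
E
```

```text
(np.float64(0.09702858099891762), array([490.62, 127.47]), array([[-0.07,  0.91],
       [-0.11, -1.25],
       [-0.28,  1.08],
       [ 0.46, -0.74]]))
(np.float64(0.09271997738085953), array([490.61, 128.06]), array([[ 1.74, -0.63],
       [-1.41, -0.71],
       [-0.99,  0.62],
       [ 0.65,  0.72]]))
0.09453075445654384 [490.61 127.78]
[[ 29.24  28.48]
 [ 58.97  28.41]
 [ 59.33 -30.63]
 [ 30.06 -30.87]]
(np.float64(0.10333469674131478), array([490.18, 126.09]), array([[-1.53, -1.01],
       [-0.56,  0.6 ],
       [ 0.73,  0.66],
       [ 1.36, -0.25]]))
```

```bash
python3 -m handwheel '0.5 0 0 0 -0.062 0 0.01;0.5 0 8 -3 0 0 0;0.5 0 8 -3 0 0 0;0.5 0 0 0 0 0 0;0.5 0 0 0 0 0 0;0.5 0 0 0 0 0 0'
python3 - <<'E'
from h import *
s=st();p=camera_params('wrist');im=get_image('wrist')
T=tool(s);print(T.round(3),s['eef_pos'].round(1),s['width'])
np.save('w2.npy',p,allow_pickle=True); cv2.imwrite('pics/w2.png',im)
cv2.imwrite('pics/w2b.png',cv2.resize(im,(800,600),interpolation=cv2.INTER_CUBIC))
print(T.T@(np.array([510.4,128.5,120])-s['eef_pos']))
E
```

```text
clock: 3.8
eef_pos: [511.3, 132.2, 127.3]
tool_rot: [0.243, 1.561, 0.343]
force: [-0.8, -1.0, -0.1]
width: 64.2
[[ 0.009 -0.099  0.995]
 [ 0.003  0.995  0.099]
 [-1.     0.002  0.009]] [511.3 132.2 127.3] 64.17962477740006
[ 7.30484664 -3.62844928 -1.308481  ]
```

View pics/w2b.png

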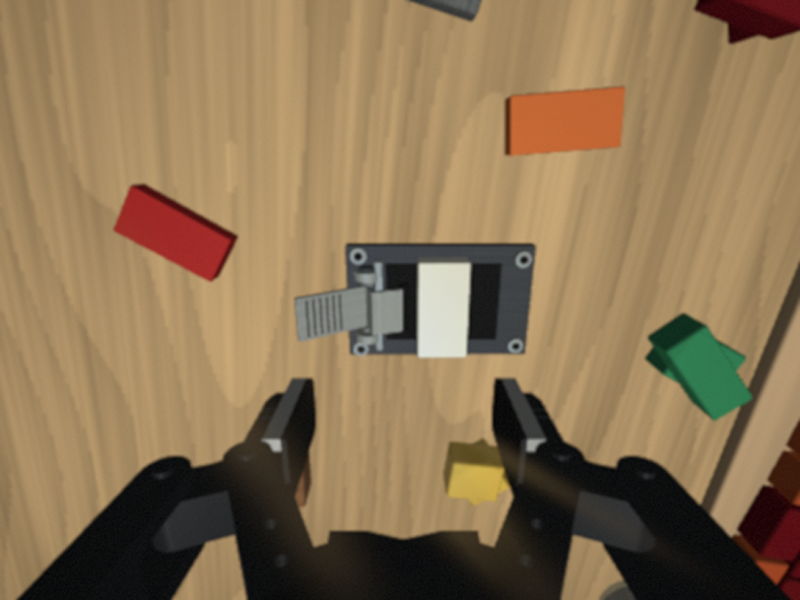

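```bash
python3 - <<'E'
from fit import *
im=cv2.imread('pics/w2.png')
cv2.imwrite('pics/w2c.png',cv2.resize(im[145:240,185:350],None,fx=4.8,fy=4.8,interpolation=cv2.INTER_CUBIC))
E
```

```text
(no output)
```

View pics/w2c.png

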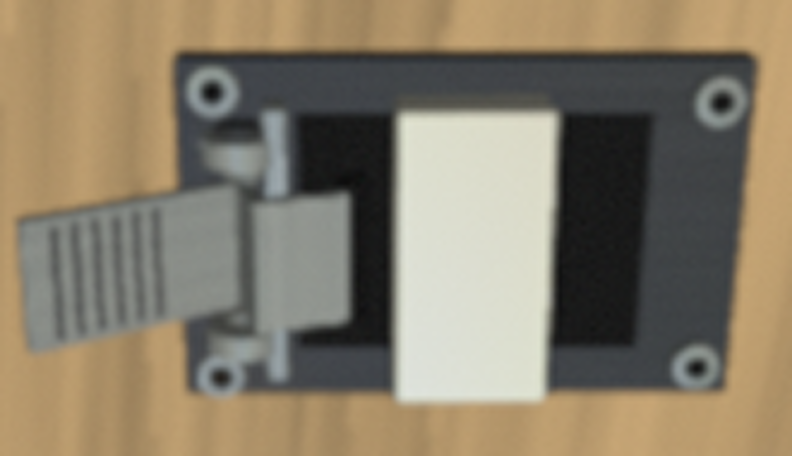

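```bash
python3 - <<'E'
from fit import *
p=np.load('w2.npy',allow_pickle=True).item()
f=lambda c:(185+c[0]/4.8-.4,145+c[1]/4.8-.4)
S=[onz(p,*f(c),12)[:2] for c in [(212,92),(721,102),(696,368),(221,377)]]
Q=[(-6,29),(92,29),(92,-29),(-6,-29)]
C=[onz(p,*f(c),8)[:2] for c in [(178,56),(754,62),(723,389),(190,389)]]
QC=[(-14,36),(100,36),(100,-36),(-14,-36)]
a,t,e=rigid(np.array(Q+QC,float),np.array(S+C));print(a,t,e)
G=[onz(p,*f(c),22)[:2] for c in [(397,112),(557,110),(547,402),(396,402)]]
M=np.array([[np.cos(a),-np.sin(a)],[np.sin(a),np.cos(a)]])
G=np.array(G);print((G-t)@M, G.mean(0))
# relative to tool
s=st();T=tool(s);o=s['eef_pos'][:2]
print('glass in tool y,z',[(T.T@np.append(g-o,0))[1:] for g in G])
print('pin in tool',(T.T@np.append(t-o,0))[1:])
E
```

```text
0.0946837378284568 [490.64 127.73] [[ 0.    0.61]
 [-0.22 -1.12]
 [-0.2   0.84]
 [ 0.26 -1.2 ]
 [ 1.38 -0.15]
 [-1.4  -1.26]
 [-0.91  1.07]
 [ 1.09  1.23]]
[[ 28.99  28.26]
 [ 58.52  28.71]
 [ 59.83 -30.94]
 [ 29.74 -30.95]] [534.83 130.69]
glass in tool y,z [array([25.81,  8.1 ]), array([26.13, 37.63]), array([-33.54,  38.65]), array([-33.4 ,   8.56])]
pin in tool [ -2.31 -21.02]
```

```bash
python3 -m handwheel '1 0 -3 -1 0 0 0;1 0 0 0 0 0 0;1 0 0 0 0 0 0;1 20 0 0 0 0 0;1 20 0 0 0 0 0;1 20 0 0 0 0 0;1 15 0 0 0 0 0;1 0 0 0 0 0 0;1 0 0 0 0 0 0'
python3 - <<'E'
from h import *
s=st();p=camera_params('wrist');im=get_image('wrist')
T=tool(s);print(T.round(3),s['eef_pos'].round(1),s['width'],s['force'])
np.save('w3.npy',p,allow_pickle=True); cv2.imwrite('pics/w3.png',im)
cv2.imwrite('pics/w3b.png',cv2.resize(im,(800,600),interpolation=cv2.INTER_CUBIC))
print((T.T@(np.array([510.6,128.9,50])-s['eef_pos'])).round(1))
E
```

```text
clock: 4.75
eef_pos: [513.1, 127.4, 50.3]
tool_rot: [0.152, 1.559, 0.248]
force: [-0.6, 0.6, 0.6]
width: 84.9
[[ 0.011 -0.096  0.995]
 [ 0.003  0.995  0.096]
 [-1.     0.002  0.012]] [513.1 127.4  50.3] 84.89428934583698 [-0.58148849  0.60763468  0.56325954]
[ 0.3  1.8 -2.3]
```

View pics/w3b.png

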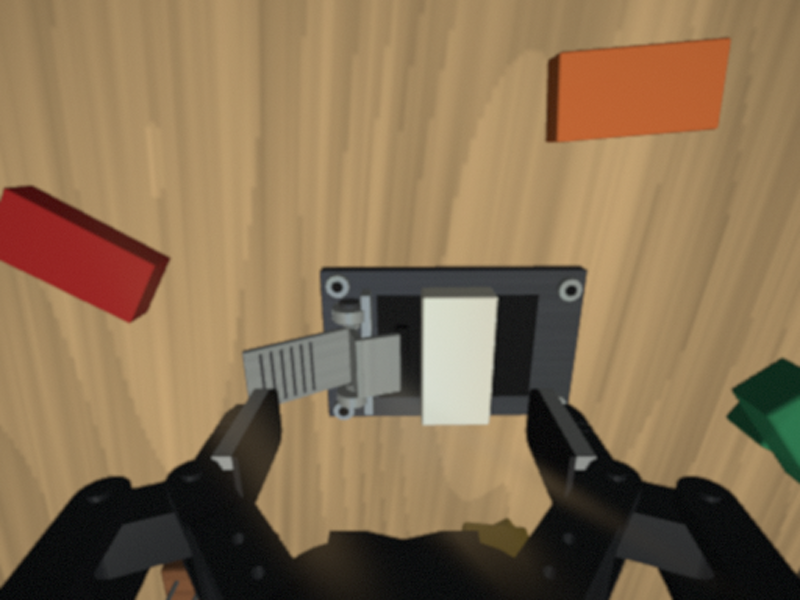

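```bash
python3 -m handwheel '1 0 1.5 -2 0 0.011 0;1 0 0 0 0 0 0;1 5 0 0 0 0 0;1 5 0 0 0 0 0;1 5 0 0 0 0 0;1 0 0 0 0 0 0'
python3 - <<'E'
from h import *
s=st();p=camera_params('wrist');im=get_image('wrist')
T=tool(s);print(T.round(3),s['eef_pos'].round(1),s['width'],s['force'].round(1))
s2=st();print(s2['eef_pos'].round(1))
cv2.imwrite('pics/w4b.png',cv2.resize(im[150:342,64:448],None,fx=2,fy=2,interpolation=cv2.INTER_CUBIC))
sd=get_image('side');cv2.imwrite('pics/s4.png',cv2.resize(sd[195:310,170:320],None,fx=5,fy=5,interpolation=cv2.INTER_CUBIC))
print((T.T@(np.array([510.6,128.9,35])-s['eef_pos'])).round(1))
E
```

```text
clock: 5.4
eef_pos: [512.5, 129.6, 36.8]
tool_rot: [0.526, 1.566, 0.623]
force: [0.8, 0.3, 0.6]
width: 85.3
[[ 0.004 -0.096  0.995]
 [ 0.003  0.995  0.096]
 [-1.     0.003  0.005]] [512.5 129.6  36.8] 85.32304304242042 [0.8 0.3 0.6]
[512.6 129.5  37.1]
[ 1.8 -0.5 -2. ]
```

View pics/w4b.png

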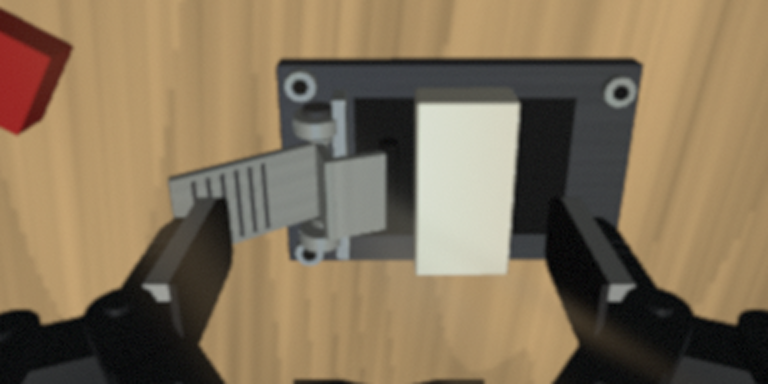

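View pics/s4.png

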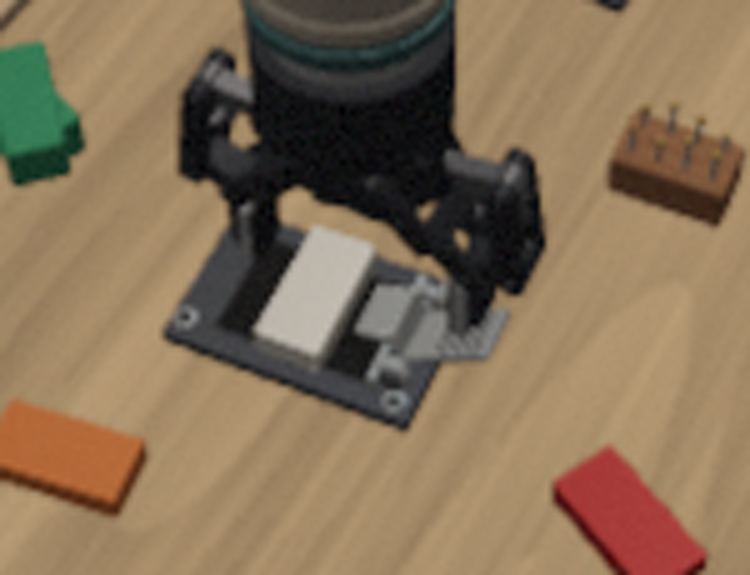

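```bash
python3 -m handwheel '1 0 0 -2 0 0 0;1 3 0 0 0 0 0;1 3 0 0 0 0 0;1 0 0 0 0 0 0'; python3 -m handwheel '1 3 0 0 0 0 0;1 3 0 0 0 0 0;1 0 0 0 0 0 0'
```

```text
clock: 5.9
eef_pos: [510.8, 129.3, 31.0]
tool_rot: [0.445, 1.565, 0.541]
force: [-0.5, -0.7, 0.5]
width: 85.5
clock: 6.2
eef_pos: [511.1, 129.4, 24.8]
tool_rot: [0.453, 1.564, 0.549]
force: [0.2, -0.2, 3.7]
width: 85.3
```

```bash
python3 -m handwheel '1 3 0 0 0 0 0;1 0 0 0 0 0 0'; python3 -m handwheel '1 3 0 0 0 0 0;1 0 0 0 0 0 0'
python3 - <<'E'
from h import *
im=get_image('wrist');s=st();print(s['eef_pos'].round(1),s['force'].round(1))
cv2.imwrite('pics/w5b.png',cv2.resize(im[150:342,64:448],None,fx=2,fy=2,interpolation=cv2.INTER_CUBIC))
sd=get_image('side');cv2.imwrite('pics/s5.png',cv2.resize(sd[195:310,170:320],None,fx=5,fy=5,interpolation=cv2.INTER_CUBIC))
E
```

```text
clock: 6.4
eef_pos: [511.2, 129.4, 21.9]
tool_rot: [0.47, 1.564, 0.566]
force: [-0.0, 0.1, 3.2]
width: 85.6
clock: 6.6
eef_pos: [511.0, 129.4, 18.8]
tool_rot: [0.509, 1.564, 0.606]
force: [0.1, -0.4, 4.4]
width: 85.8
[511.1 129.4  19. ] [-0.4  0.   4.6]
```

View pics/w5b.png

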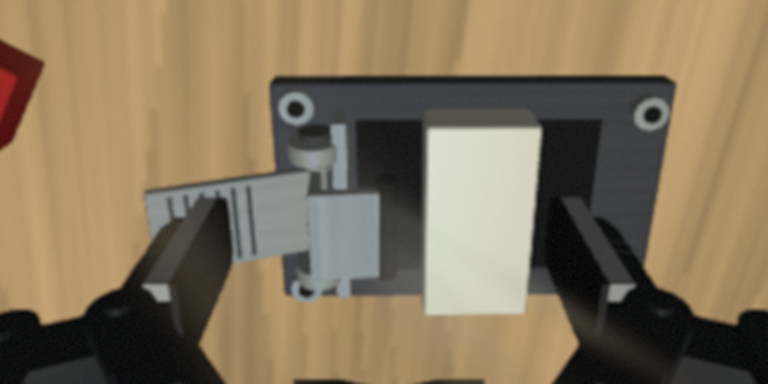

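View pics/s5.png

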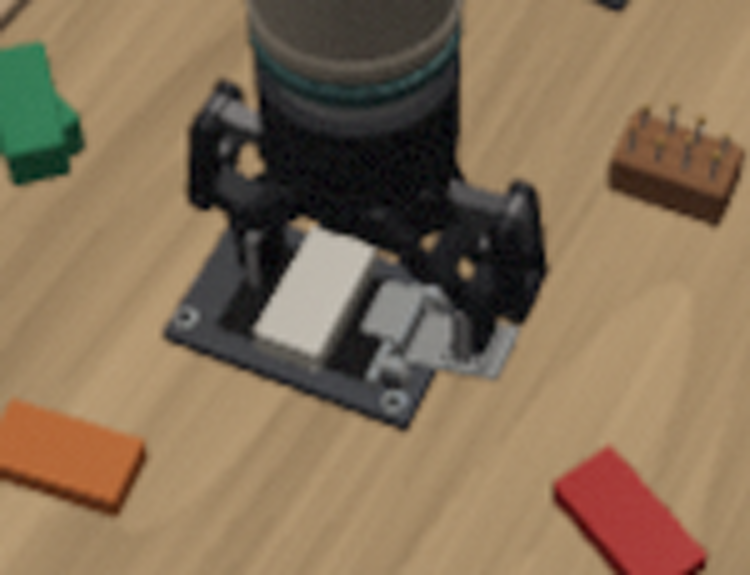

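```bash
python3 -m handwheel '1 3 0 0 0 0 0;1 3 0 0 0 0 0;1 0 0 0 0 0 0'; python3 -m handwheel '1 2.5 0 0 0 0 0;1 0 0 0 0 0 0'
python3 - <<'E'
from h import *
im=get_image('wrist');s=st();print(s['eef_pos'].round(1),s['force'].round(1))
cv2.imwrite('pics/w6b.png',cv2.resize(im[150:342,64:448],None,fx=2,fy=2,interpolation=cv2.INTER_CUBIC))
sd=get_image('side');cv2.imwrite('pics/s6.png',cv2.resize(sd[195:310,170:320],None,fx=5,fy=5,interpolation=cv2.INTER_CUBIC))
E
```

```text
clock: 7.0
eef_pos: [509.9, 129.4, 13.2]
tool_rot: [0.761, 1.566, 0.857]
force: [0.4, 0.4, 4.7]
width: 85.4
clock: 7.2
eef_pos: [509.6, 129.3, 11.0]
tool_rot: [0.864, 1.566, 0.96]
force: [-0.6, -0.7, 5.3]
width: 85.4
[509.6 129.3  11.1] [-1.  -0.3  5.7]
```

View pics/w6b.png

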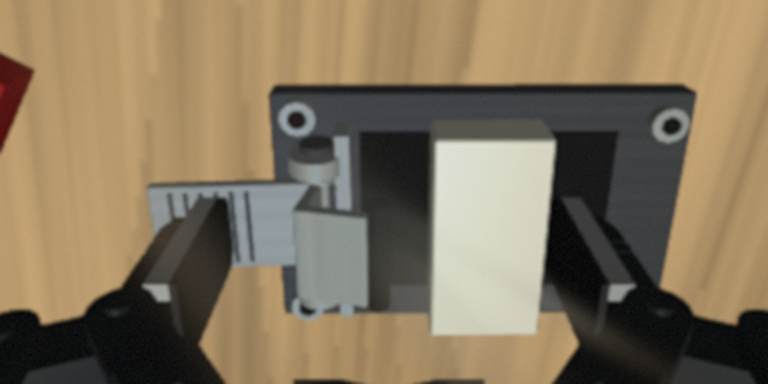

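View pics/s6.png

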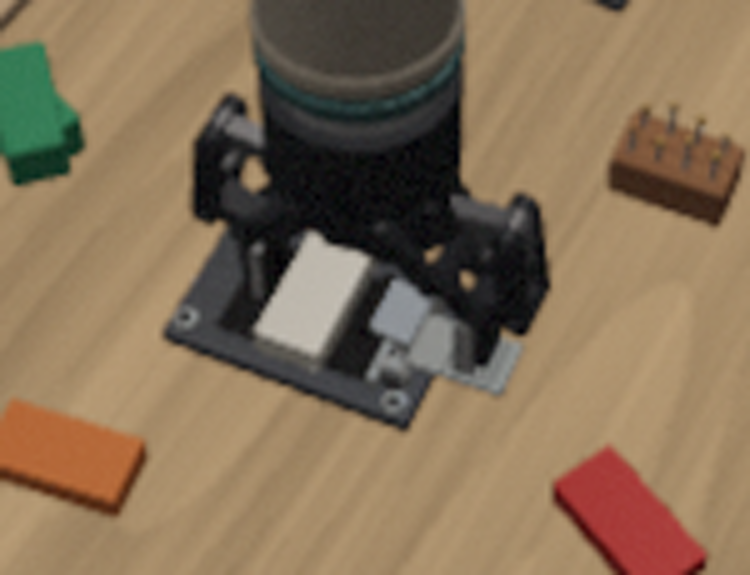

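```bash
python3 -m handwheel '0.97 -0.3 0 -0.7 0 0 0;0.94 -0.4 0 -0.7 0 0 0;0.91 -0.4 0 -0.7 0 0 0;0.88 -0.4 0 -0.7 0 0 0'
```

```text
clock: 7.7
eef_pos: [507.9, 129.2, 13.9]
tool_rot: [0.62, 1.564, 0.716]
force: [0.1, 0.5, 5.2]
width: 79.9
```

```bash
python3 -m handwheel '0.85 0 0 -1 0 0 0;0.82 -0.1 0 -1 0 0 0;0.79 -0.2 0 -1 0 0 0;0.76 -0.2 0 -1 0 0 0'
python3 - <<'E'
from h import *
im=get_image('wrist');s=st();print(s['eef_pos'].round(1),s['force'].round(1),s['width'])
cv2.imwrite('pics/w7b.png',cv2.resize(im[150:342,64:448],None,fx=2,fy=2,interpolation=cv2.INTER_CUBIC))
E
```

```text
clock: 8.1
eef_pos: [505.9, 129.0, 16.1]
tool_rot: [0.4, 1.559, 0.495]
force: [-0.6, -0.2, 6.2]
width: 75.1
[505.9 129.   16.2] [-0.2 -0.4  5.6] 75.1971228260011
```

View pics/w7b.png

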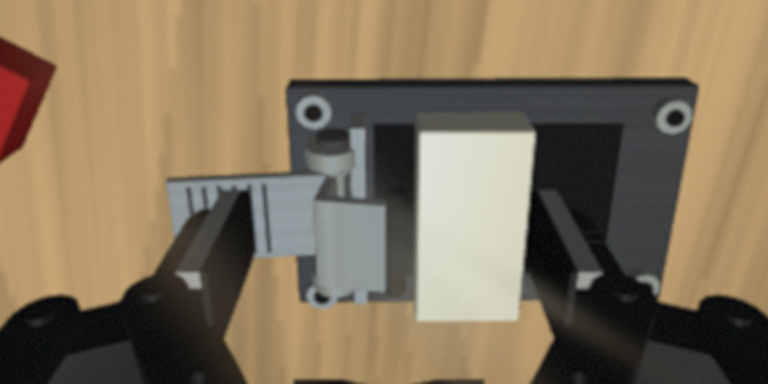

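```bash
python3 -c "
from h import *
s=st();print(tool(s).round(3))"; python3 -m handwheel '0.76 2.2 0 0 0 0.008 0;0.76 0.5 0 0 0 0 0'
python3 -c "
from h import *
s=st();print(tool(s).round(3),s['eef_pos'],s['force'],s['width'])"
```

```text
[[ 0.01  -0.096  0.995]
 [ 0.005  0.995  0.096]
 [-1.     0.004  0.011]]
clock: 8.35
eef_pos: [505.8, 129.0, 14.2]
tool_rot: [1.122, 1.566, 1.218]
force: [-1.1, -1.2, 5.7]
width: 74.9
[[ 0.002 -0.096  0.995]
 [ 0.005  0.995  0.096]
 [-1.     0.005  0.002]] [505.752793   128.96013227  14.19627236] [-1.06350943 -1.23930438  5.65670808] 74.90626908007603
```

```bash
python3 -m handwheel '0.73 0 0 -1.1 0 0 0;0.70 0 0 -1.1 0 0 0;0.67 0 0 -1.1 0 0 0;0.64 0 0 -1.1 0 0 0;0.61 0 0 -1.1 0 0 0;0.58 0 0 -1.1 0 0 0'
python3 - <<'E'
from h import *
im=get_image('wrist');s=st();print(s['eef_pos'].round(1),s['force'].round(1),s['width'],tool(s).round(3))
print('push',(s['eef_pos'][0]-490.6)*.9955+.0945*(s['eef_pos'][1]-127.7)+s['width']/2)
cv2.imwrite('pics/w8b.png',cv2.resize(im[150:342,64:448],None,fx=2,fy=2,interpolation=cv2.INTER_CUBIC))
sd=get_image('side');cv2.imwrite('pics/s8.png',cv2.resize(sd[195:310,170:320],None,fx=5,fy=5,interpolation=cv2.INTER_CUBIC))
E
```

```text
clock: 8.95
eef_pos: [502.6, 128.6, 16.7]
tool_rot: [0.478, 1.56, 0.573]
force: [1.5, -0.5, 6.8]
width: 67.7
[502.6 128.6  16.8] [-0.5 -0.3  6.7] 67.90071976522894 [[ 0.01  -0.095  0.995]
 [ 0.006  0.995  0.095]
 [-1.     0.005  0.01 ]]
push 45.96608162140818
```

View pics/w8b.png

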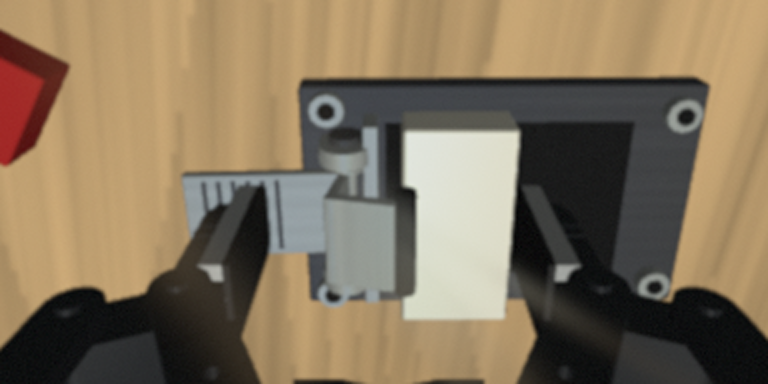

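View pics/s8.png

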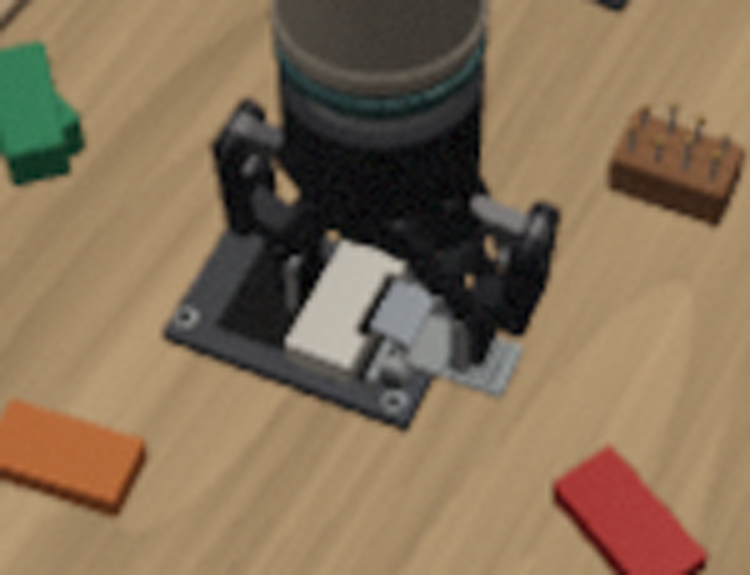

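```bash
python3 -m handwheel '0.55 0.5 0 -1.2 0 0.008 0;0.52 0.3 0 -1.2 0 0 0;0.50 0.3 0 -1.2 0 0 0;0.5 0.2 0 -1.2 0 0 0'
python3 - <<'E'
from h import *
s=st();print(s['eef_pos'].round(1),s['force'].round(1),s['width'],tool(s)[:,0].round(3))
print('push',(s['eef_pos'][0]-490.6)*.9955+.0945*(s['eef_pos'][1]-127.7)+s['width']/2)
E
```

```text
clock: 9.45
eef_pos: [501.2, 128.5, 17.5]
tool_rot: [0.551, 1.56, 0.646]
force: [0.6, 0.2, 5.8]
width: 63.9
[501.2 128.5  17.5] [0.6 0.2 5.8] 63.86560409677343 [ 0.008  0.006 -1.   ]
push 42.520096237959606
```

```bash
python3 -m handwheel '0.5 0.4 0 -1.5 0 0.006 0;0.5 0.4 0 -1.5 0 0 0;0.5 0.4 0 -1.5 0 0 0'
python3 - <<'E'
from h import *
s=st();print('push',(s['eef_pos'][0]-490.6)*.9955+.0945*(s['eef_pos'][1]-127.7)+s['width']/2)
im=get_image('wrist')
cv2.imwrite('pics/w9b.png',cv2.resize(im[150:342,64:448],None,fx=2,fy=2,interpolation=cv2.INTER_CUBIC))
E
```

```text
clock: 9.75
eef_pos: [501.2, 128.5, 18.1]
tool_rot: [0.432, 1.557, 0.526]
force: [1.2, -0.5, 7.1]
width: 64.4
push 42.80287308862427
```

View pics/w9b.png

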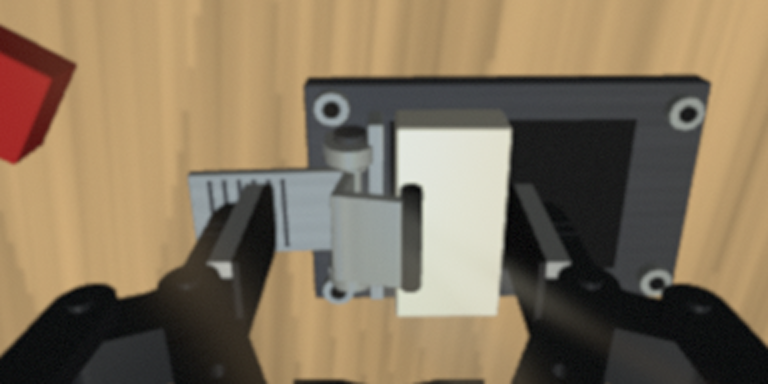

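```bash
python3 -m handwheel '0.48 0.7 0 -2.2 0 0.015 0;0.46 0.7 0 -2.2 0 0.01 0'
python3 - <<'E'
from h import *
s=st();print('push',(s['eef_pos'][0]-490.6)*.9955+.0945*(s['eef_pos'][1]-127.7)+s['width']/2,tool(s)[:,0].round(3))
E
```

```text
clock: 10.0
eef_pos: [500.4, 128.4, 18.2]
tool_rot: [2.332, 1.563, 2.427]
force: [1.3, 0.5, 6.3]
width: 62.4
push 41.04879878677501 [-0.006  0.005 -1.   ]
```

```bash
python3 -m handwheel '0.46 0.9 0 -2.4 0 0 0;0.46 0.9 0 -2.4 0 0 0'
python3 - <<'E'
from h import *
s=st();print('push',(s['eef_pos'][0]-490.6)*.9955+.0945*(s['eef_pos'][1]-127.7)+s['width']/2,tool(s)[:,0].round(3))
im=get_image('wrist')
cv2.imwrite('pics/w10b.png',cv2.resize(im[150:342,64:448],None,fx=2,fy=2,interpolation=cv2.INTER_CUBIC))
E
```

```text
clock: 10.2
eef_pos: [500.3, 128.4, 17.8]
tool_rot: [0.995, 1.564, 1.089]
force: [2.4, -0.3, 5.9]
width: 62.5
push 41.00338977765902 [ 0.003  0.006 -1.   ]
```

View pics/w10b.png

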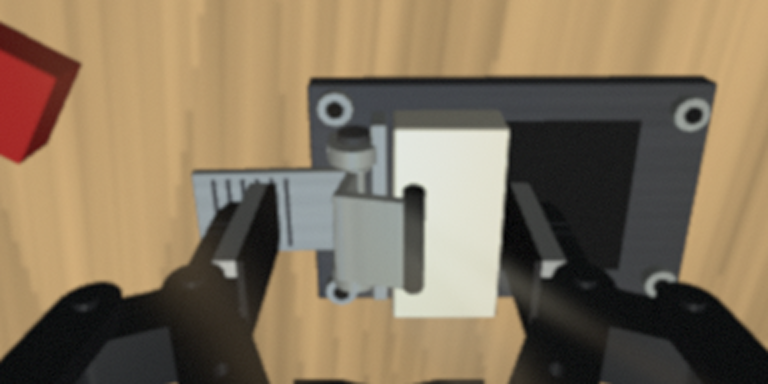

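```bash
python3 - <<'E'
from h import *
def H(x,y,z,a=.0947,t=(490.6,127.7)): return (t[0]+x*np.cos(a)-y*np.sin(a),t[1]+x*np.sin(a)+y*np.cos(a),z)
p=camera_params('wrist')
for n,q in dict(stopf=(8,28,18),stopb=(4,28,18),g_l=(8,29,22),g_r=(38,29,22),g_l_=(8,-31,22),g_r_=(38,-31,22),scr=(92,29,12),scl=(-6,29,12),plc=(100,36,8),pll=(-14,36,8)).items():
    u=proj(p,H(*q)); print(n,((u-[64,150])*2+.5).round(1))
im=get_image('wrist');cv2.imwrite('pics/w11c.png',cv2.resize(im[195:315,200:330],None,fx=5,fy=5,interpolation=cv2.INTER_CUBIC))
E
```

```text
stopf [386.2 124.5]
stopb [370.9 124.5]
g_l [386.2 127. ]
g_r [504.1 126.7]
g_l_ [386.6 318.3]
g_r_ [490.2 317.9]
scr [695.1 111.7]
scl [334.5 112.6]
plc [721.1  82.6]
pll [305.7  83.5]
```

View pics/w11c.png

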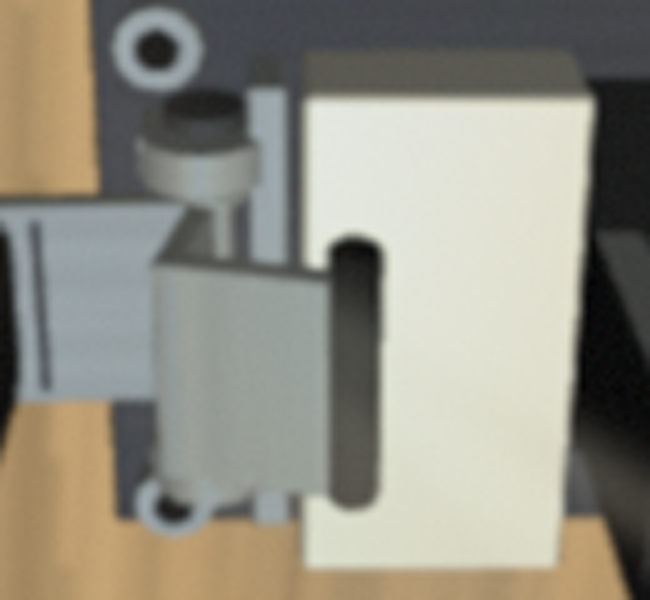

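```bash
python3 -m handwheel '0.43 0.8 0 -2.6 0 0.003 0;0.41 0.8 0 -2.6 0 0 0'
python3 - <<'E'
from h import *
s=st();print('push',(s['eef_pos'][0]-490.6)*.9955+.0945*(s['eef_pos'][1]-127.7)+s['width']/2,tool(s)[:,0].round(3))
im=get_image('wrist');cv2.imwrite('pics/w12c.png',cv2.resize(im[195:315,200:330],None,fx=5,fy=5,interpolation=cv2.INTER_CUBIC))
E
```

```text
clock: 10.5
eef_pos: [499.4, 128.3, 17.8]
tool_rot: [0.547, 1.56, 0.641]
force: [2.2, 0.0, 7.3]
width: 60.6
push 39.137834028318466 [ 0.009  0.007 -1.   ]
```

View pics/w12c.png

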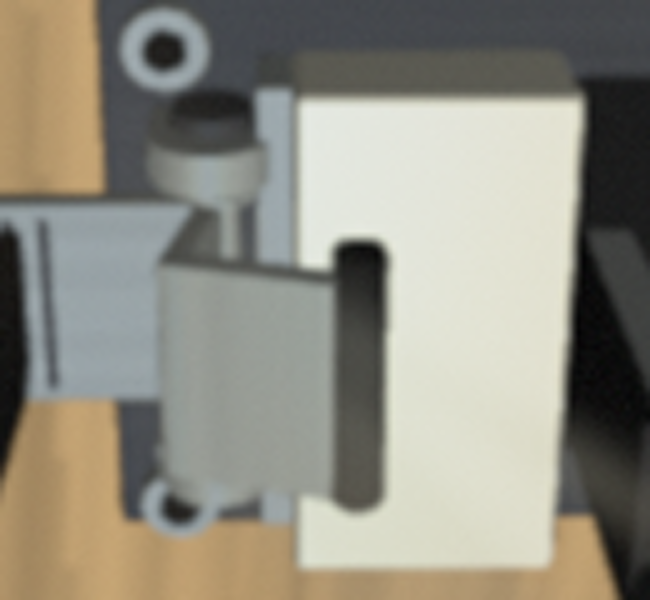

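```bash
python3 -m handwheel '0.395 0.6 0 -2.8 0 0.005 0;0.385 0.6 0 -2.8 0 0 0'
python3 - <<'E'
from h import *
s=st();print('push',(s['eef_pos'][0]-490.6)*.9955+.0945*(s['eef_pos'][1]-127.7)+s['width']/2,tool(s)[:,0].round(3))
im=get_image('wrist');cv2.imwrite('pics/w13c.png',cv2.resize(im[195:315,200:330],None,fx=5,fy=5,interpolation=cv2.INTER_CUBIC))
E
```

```text
clock: 10.75
eef_pos: [499.9, 128.4, 18.6]
tool_rot: [0.333, 1.553, 0.426]
force: [3.4, 0.6, 7.6]
width: 59.1
push 38.84999423761474 [ 0.016  0.007 -1.   ]
```

View pics/w13c.png

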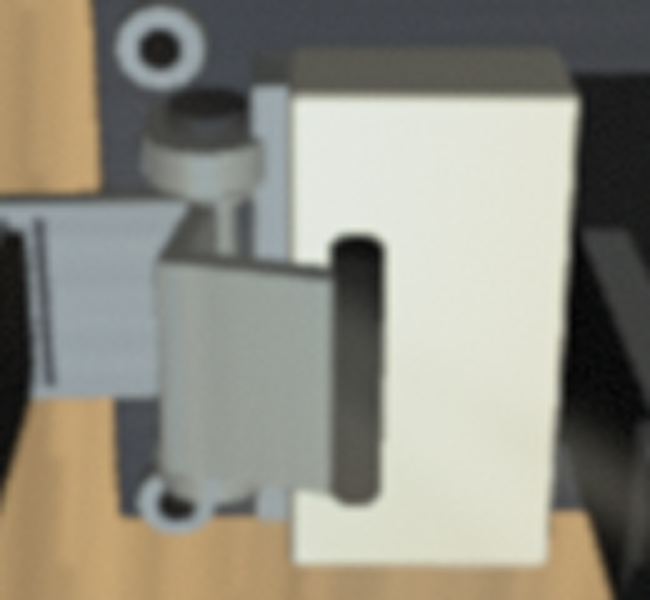

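```bash
python3 -m handwheel '0.385 0.8 0 -4.5 0 0.012 0;0.385 0.8 0 -4.5 0 0 0'
python3 - <<'E'
from h import *
s=st();print('push',(s['eef_pos'][0]-490.6)*.9955+.0945*(s['eef_pos'][1]-127.7)+s['width']/2,tool(s)[:,0].round(3))
im=get_image('wrist');cv2.imwrite('pics/w14c.png',cv2.resize(im[195:315,200:330],None,fx=5,fy=5,interpolation=cv2.INTER_CUBIC))
E
```

```text
clock: 11.0
eef_pos: [499.8, 128.3, 19.3]
tool_rot: [0.241, 1.547, 0.334]
force: [4.5, 0.7, 6.7]
width: 59.7
push 39.081324236690755 [ 0.023  0.008 -1.   ]
```

View pics/w14c.png

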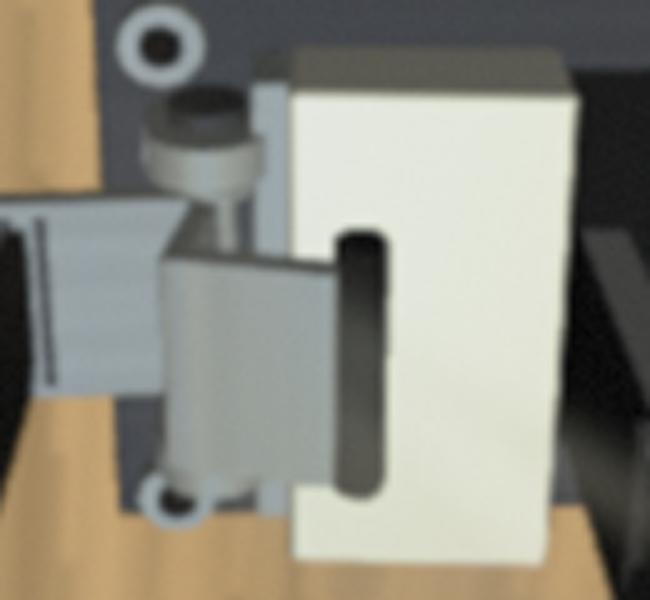

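```bash
python3 -m handwheel '0.40 1.2 0 0 0 0.01 0;0.43 0.8 0 0.5 0 0.008 0;0.44 0.5 0 0.5 0 0 0'
python3 - <<'E'
from h import *
s=st();print('push',(s['eef_pos'][0]-490.6)*.9955+.0945*(s['eef_pos'][1]-127.7)+s['width']/2,tool(s)[:,0].round(3))
im=get_image('wrist');cv2.imwrite('pics/w15c.png',cv2.resize(im[195:315,200:330],None,fx=5,fy=5,interpolation=cv2.INTER_CUBIC))
E
```

```text
clock: 11.35
eef_pos: [501.2, 128.5, 18.4]
tool_rot: [0.806, 1.562, 0.899]
force: [-1.4, -0.1, 6.4]
width: 61.4
push 41.3045659484969 [ 0.006  0.007 -1.   ]
```

View pics/w15c.png

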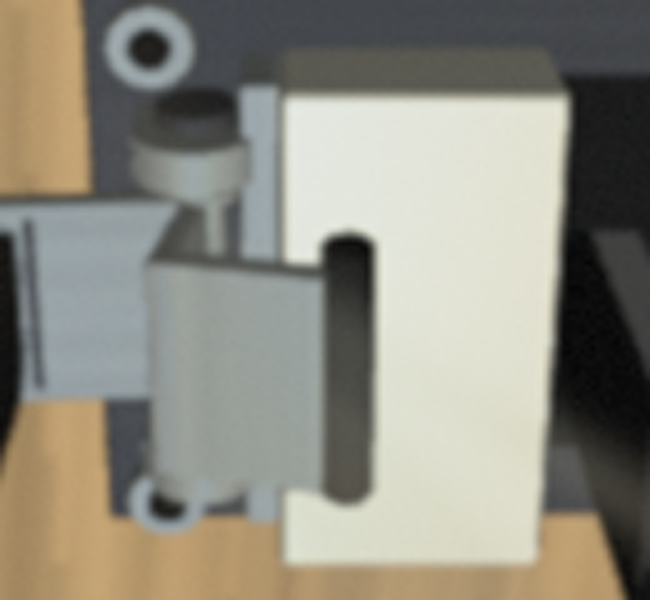

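```bash
python3 -m handwheel '0.44 -0.5 0 0 0 0.005 0;0.44 -0.5 0 0 0 0 0;0.44 -0.5 0 0 0 0 0;0.44 -0.5 0 0 0 0 0;0.44 -0.5 0 0 0 0 0;0.44 -0.5 0 0 0 0 0'
python3 - <<'E'
from h import *
s=st();print('push',(s['eef_pos'][0]-490.6)*.9955+.0945*(s['eef_pos'][1]-127.7)+s['width']/2,tool(s)[:,0].round(3))
im=get_image('wrist');cv2.imwrite('pics/w16c.png',cv2.resize(im[195:315,200:330],None,fx=5,fy=5,interpolation=cv2.INTER_CUBIC))
E
```

```text
clock: 12.0
eef_pos: [502.2, 128.6, 23.5]
tool_rot: [1.098, 1.563, 1.191]
force: [-0.7, 0.1, 4.9]
width: 61.5
push 42.35192379167438 [ 0.003  0.007 -1.   ]
```

View pics/w16c.png

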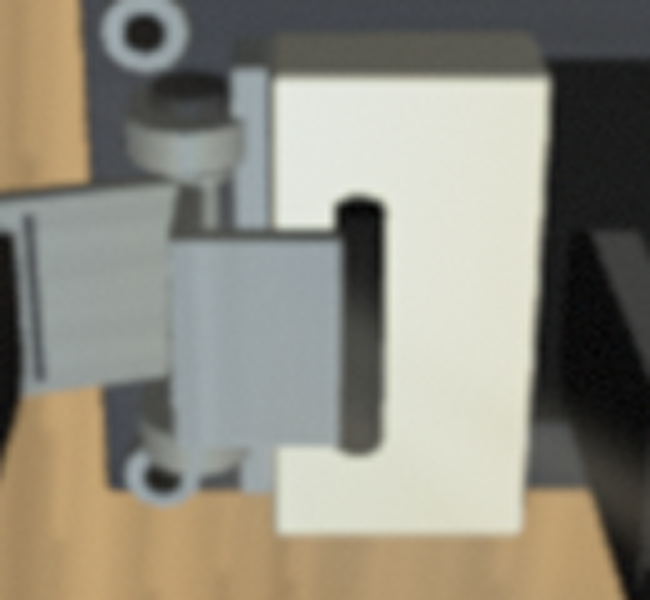

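```bash
python3 -m handwheel '0.44 -0.5 0 0 0 0 0;0.44 -0.5 0 0 0 0 0;0.44 -0.5 0 0 0 0 0;0.44 -0.7 0 0 0 0 0;0.44 -0.7 0 0 0 0 0'; python3 -m handwheel '0.44 -2 0 0 0 0 0;0.44 -2 0 0 0 0 0;0.44 0 0 0 0 0 0'
python3 - <<'E'
from h import *
s=st();print('push',(s['eef_pos'][0]-490.6)*.9955+.0945*(s['eef_pos'][1]-127.7)+s['width']/2,tool(s)[:,0].round(3))
im=get_image('wrist');cv2.imwrite('pics/w17c.png',cv2.resize(im[195:315,180:330],None,fx=5,fy=5,interpolation=cv2.INTER_CUBIC))
E
```

```text
clock: 12.55
eef_pos: [502.8, 128.6, 26.3]
tool_rot: [0.94, 1.563, 1.033]
force: [-0.2, -0.6, 0.1]
width: 61.6
clock: 12.85
eef_pos: [502.8, 128.5, 30.6]
tool_rot: [0.931, 1.563, 1.024]
force: [-0.1, 0.7, -0.3]
width: 61.4
push 42.89752069225559 [ 0.004  0.007 -1.   ]
```

View pics/w17c.png

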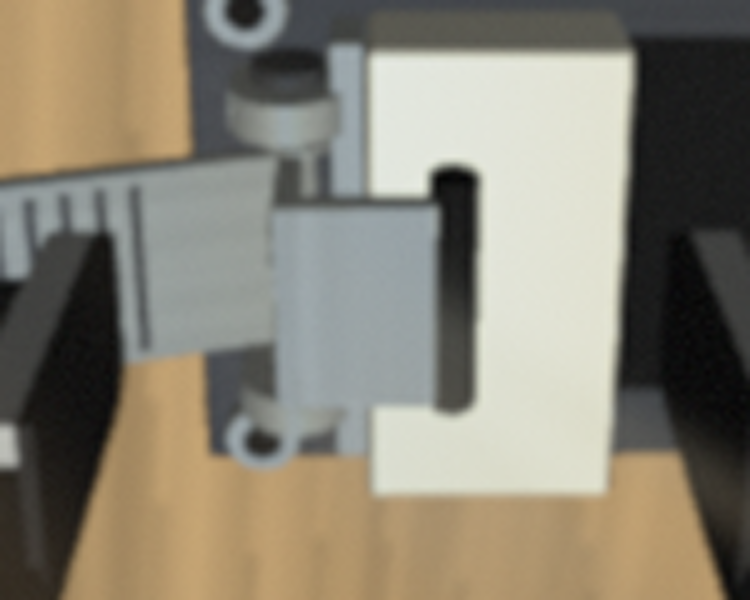

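Clip closed on the glass, force is zero. Hand away.

```bash
python3 -m handwheel '0.44 -3 0 0 0 0 0;0.44 -5 0 0 0 0 0;0.44 -10 0 0 0 0 0;0.44 -20 0 0 0 0 0;0.44 -25 0 0 0 0 0;0.44 -25 0 0 0 0 0;0.44 0 0 0 0 0 0;0.44 0 0 0 0 0 0'
python3 - <<'E'
from h import *
p=camera_params('wrist');im=get_image('wrist')
a=cv2.resize(im[140:250,180:340],None,fx=4.5,fy=4.5,interpolation=cv2.INTER_CUBIC);cv2.imwrite('pics/w18.png',a)
t=get_image('top');cv2.imwrite('pics/t18.png',t)
g=im.min(2);m=(g>165).astype(np.uint8);cs,_=cv2.findContours(m,0,1);c=max(cs,key=cv2.contourArea);print(cv2.boundingRect(c))
E
```

```text
clock: 13.7
eef_pos: [502.2, 127.8, 125.0]
tool_rot: [0.916, 1.562, 1.008]
force: [-0.5, -0.8, 0.5]
width: 61.4
(255, 166, 34, 61)
```

View pics/w18.png

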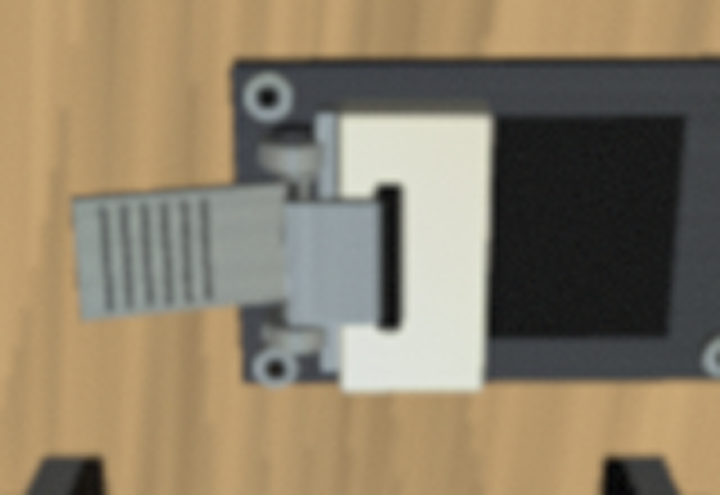

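View pics/t18.png

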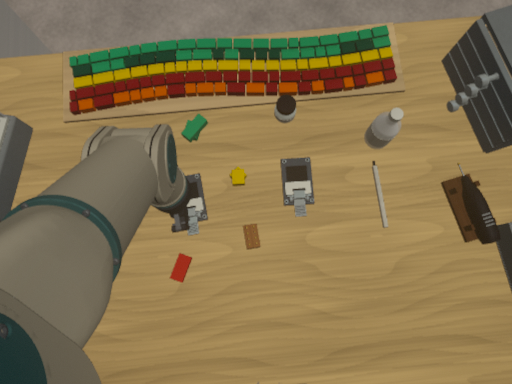

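```bash
python3 -c "
from cell import ctrl
print(ctrl.finish_job())"
```

```text
the job is handed in; nothing more can be done
None
```

The glass is loaded and clamped, and I handed the job in at about 14 s of the 42 s allowed. One fingertip held the clip's tail nearly level while the other slid the glass under the nose, until about 4.5 N of push no longer moved it. I then backed that finger off 2 mm, let the clip close slowly, and raised the hand 95 mm clear.

- **Seating:** the last wrist picture shows the glass parallel to the stop and against it, with the nose resting on it. A visible line of 3–4 enlarged pixels (up to about 0.4 mm) stayed between them however hard I pushed. I read that as picture blur, but I can't exclude a gap that small.
- **Position check:** by the calibration the pushing finger stopped at about 39 mm from the pin, against the 38 mm expected. That is within the 2 mm calibration error.
- **Forces:** the highest readings I saw were about 7.6 N up from the clip and 4.5 N sideways from the glass. Both were back to about zero after release.
- **Surroundings:** in the last top view the loaded holder and the things I could see lay as before. The arm hid part of the bench, including the brush, the dark red offcut and the orange look-alike.

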